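Open the desk socket box by its concealed push plate

ROBOT

A 6-joint arm with a two-finger parallel gripper is mounted at the origin on the work surface. World frame = base frame: x ahead of the robot, y to its left, z up, the work surface at z = 0. Lengths are in m, angles in degrees, forces in N, time in s.
With the tool pointing down it reaches from about 0.275 to 0.725 m from the base axis. Payload 5.6 kg.
Tool frame: the origin (TCP) lies on the centre line of the jaws, within the pads' length; the fingertips stand 11 mm ahead of it and the grasp point (between the pads) lies 8 mm behind it; z points along the fingers, y is the direction in which the jaws open and shut (so a half turn about z gives the same grasp; the last joint's range is limited). The gripper opens to 85 mm and grips with 20 to 120 N. Pads are 22 mm wide; open, the fingers measure 114 mm over their backs; the gripper's body (76 mm by 85 mm) begins 54 mm behind the grasp point. The pads swing forward as they close: fully open they stand 13 mm farther back than shut.
Start: joints at [-59.324, 14.616, 6.199, 0, -81.583, -16.306], TCP at [0.137, -0.533, 0.242] pointing down, gripper open.
Joint ranges: [-168.99, 168.99], [-69.2, 112.95], [-62.41, 85.93], [-164.36, 98.24], [-168.68, -3.75], [-174.98, 174.98]. Speed limits (degrees/s): [147.25, 147.25, 180, 180, 180, 180].

INTERFACE

Orientations are given as [roll, pitch, yaw] about the fixed x, y, z axes, in that order (R = Rz(yaw) Ry(pitch) Rx(roll)).
In Python, from workcell import read_state, vision, arm gives the robot as it stands.
- The arm moves only by the tool arm_command, never from a script. Its argument "increments" is a list of rows, each an object of numbers: "tx", "ty", "tz": the shift along the world's x, y, z in cm; "rx", "ry", "rz": the turn, a rotation vector about the world's x, y, z in rad. In form: [{"tx": .., "ty": .., "tz": .., "rx": .., "ry": .., "rz": ..}, ...]. A call has 1 to 8 rows; each row is the pose to reach, as a shift and turn from the pose commanded when the call began; what a row does not reach only later rows make up. A row lasts 1/12 s, in which the tool goes at most 41.7 mm and 7.16 degrees, less where a joint would pass 70% of its speed; a pose out of reach is approached as far as the arm can. A call with a gripper value outside its range is refused whole. "claw" is the closure, from 0 (fully open) to 1 (shut), set as the call begins (left out, the last holds). The fingers move at their own pace and stop on an object; "squeeze" is the grip in N (left out, the last holds). Time passes only in rows, so rows that repeat a pose let the fingers close. It gives the time, the measured TCP pose, the force and the opening at its end, in the units of the state.
- read_state(): the state, without advancing time (a new reading comes with each control period).
- vision.read_camera(name): name is "scene" or "top" or "wrist"; returns the picture (480x640x3 uint8, blue, green, red); there is no depth.
- vision.calibration(name): a dict with "K" (3x3 intrinsics, pixels), "extrinsics" (4x4, takes a point from world to camera coordinates); the wrist camera has in their place "mount" (4x4, takes a point from camera to tool coordinates, whose origin is the TCP and whose axes are the flange's). Camera axes: x right, y up, looking along -z (the intrinsics and any distortion apply to the point x, -y, -z); pixel columns grow to the right and rows downward; lengths in m; the calibration is good to about 2 mm. A picture is of the moment at which its call begins: read the wrist's pose just before it. calibration takes no time and is no camera call.
- arm.finish_job(): hands the job in, once; it reports no verdict.
The state is a dict: "time": time; "joint_pos": joint angles; "qvel": joint speeds; "tau": joint torques, N m; "tcp_pos": TCP position; "tool_rot": TCP orientation; "contact_force": force on the tool from outside, world axes, zero at the start; "moment": the same for the moment, N m; "opening": finger opening in m.
Only numpy, scipy, OpenCV 4.12 (cv2) and the standard library are available. Lean on these libraries where they do the work, as an engineer would, in place of code of your own. Each camera call takes 0.05 s, during which the arm holds its last target. There are 200 camera calls.

TASK

Open the socket box that stands on the desk. Its lid is held shut by a concealed release: one of the plain plates in the row along the front of its top is a push plate that looks just like the blanks, so feel along the row with a light fingertip touch until you find the one that gives, and press it in so that the lid springs part way up; then push the lid right back with the fingers until it rests open by itself. Leave the things around the box where they are, and finish clear of everything.

Things in the scene. Friction and masses are not known exactly. Their poses are not given: they have to be found in the camera images.
- socket_box: Fixed grey desk socket box, 210 mm deep (x) by 290 mm wide (y) by 86 mm high. Origin: centre of its underside, on the desk. Its x axis points from the front rail with the row of plates to the rear deck with the lid's hinge, y runs along the row, z is up. Position and yaw differ from run to run.
- row_middle (a point): Middle of the row of plates, on their top face: 70.5 mm in front of the box's centre, 84 mm above the desk; axes as the box's. Five white 44.5 mm square plates lie in a channel 46 mm wide (x), 231 mm long (y), sunk 2 mm below the box's top face. They are centred at y = -92, -46, 0, +46, +92 mm from this point, their tops level with one another.
- row_left (a point): Centre of the top of the plate at the +y end of the row. Four of the five plates are plain and look alike; the one marked by two dark slots is a USB charger. One plain plate is the push plate: which of the five places it has differs from run to run and is told nowhere, it must be felt for. The other four are fixed and only flex (about 12 N per mm).
- row_right (a point): Centre of the top of the plate at the -y end of the row. To press a plate in, the fingertip must lie within that plate: where it overlaps a neighbour or the channel's edge it is stopped.
- release (a joint): Travel of the concealed push plate straight down, in m: 0 at rest, flush with its neighbours; 0.008 at its stop. It begins to give at about 1.5 N, is 5 mm in at about 5 N and meets the stop at about 7 N. Pressed in by about 4 mm it frees the lid; it springs back when let go.
- lid (a joint): Angle of the box's lid in rad: 0 shut and latched; about 0.95 once the release has let it spring up (it takes about 1 s); 1.92 right back against its stop. A damped spring leaf lifts it to 0.95 and no further. Beyond that it swings freely (weight 1.4 N): let go short of upright (1.57) it falls back to 0.95, past upright it falls on to its stop and stays.
- lid_edge (a point): Middle of the lid's free edge. The lid is a plate 125 x 270 x 4 mm with a 26 mm deep lip under this edge. Hinge line: along the box's y, at x = +85.5 mm from the box's centre, 84 mm above the desk. Shut, this edge is at x = -39.5 mm, just behind the row. At 0.95 rad it stands 102 mm above the hinge and 73 mm in front of it, the lip's foot 82 mm above and 94 mm in front.
- mug: White mug, 80 mm across, 95 mm high, loose bystander beside the box. Origin: centre of its underside.
- stapler: Black stapler, 135 x 36 x 48 mm, loose bystander beside the box. Origin: centre of its underside.
- tape_dispenser: Grey tape dispenser, 150 x 55 x 89 mm, loose bystander behind the box. Origin: centre of its underside.
- pencil_pot: Dark steel pencil pot, 76 mm across and 100 mm high with pencils to 160 mm, loose bystander behind the box. Origin: centre of its underside.
- screwdriver: Screwdriver lying in front of the box, loose bystander.
- adaptor: White plug adaptor, 75 x 45 x 30 mm, lying in front of the box, loose bystander. Origin: centre of its underside.
- glue: White glue bottle, 38 mm across, 110 mm high, loose bystander beside the box. Origin: centre of its underside.

How it is judged (in metres and radians):
On the way, in this order (a step that is already met when the one before it is completed fails the run):
1. the concealed push plate is pressed in (past 2 mm) (value of joint release above 0.002 m), for 0.05 s.
2. the freed lid has sprung part way up (past 0.6 rad) (value of joint lid above 0.6 rad), for 0.1 s.
At the end, for the whole second after the job is handed in: The lid rests right back (past 1.75 rad) and still, the push plate has sprung back (under 1.5 mm in), and none of the seven loose things has moved 30 mm (value of joint lid above 1.75 rad and velocity of joint lid between -0.1 and 0.1 rad/s and value of joint release below 0.0015 m and distance of each of mug, stapler, tape_dispenser, pencil_pot, screwdriver, adaptor, glue from where it was at the start of the episode below 0.03 m); the robot touches nothing.
It fails at once if a loose thing is pushed, lifted or carried 30 mm from its place (distance of any of mug, stapler, tape_dispenser, pencil_pot, screwdriver, adaptor, glue from where it was at the start of the episode above 0.03 m).
It fails at once if the fingers bear or knock on anything with more than 100 N (no light touch) (contact force between the fingers and anything else above 100 N).
It also fails if it takes over 54 s, if anything falls off the work surface, if the arm or the gripper's body presses on something with over 40 N, if the wrist force passes 120 N, or if a joint passes its speed limit or range.

## Working session

There is one attempt and no reset: what is moved stays moved. The work goes in short steps, Python scripts to look and compute and a tool call to move; the robot and the scene stay as the last step left them, time stands still between calls to the robot, and variables do not carry over. Pictures are saved under pics/ and viewed, about 8 in all and at most 12, crops included, and the job is handed in when it is done.

Besides the shell and the picture viewer there is one more tool, called as a command line: name --argument value ..., lists and objects as JSON in quotes. arm_command: Moves the arm, as the interface text tells. Its arguments: {"type":"object","properties":{"increments":{"type":"array","items":{"type":"object","properties":{"tx":{"type":"number"},"ty":{"type":"number"},"tz":{"type":"number"},"rx":{"type":"number"},"ry":{"type":"number"},"rz":{"type":"number"}}}},"claw":{"type":"number"},"squeeze":{"type":"number"}},"required":["increments"]}

```bash
mkdir -p pics; ls
python3 - <<'E'
from workcell import read_state, vision
import cv2,numpy as np
a=vision.read_camera("top");b=vision.read_camera("scene")
cv2.imwrite("pics/top.png",a);cv2.imwrite("pics/scene.png",b)
for n in("top","scene","wrist"):print(n,vision.calibration(n))
print(read_state())
E
```

```text
pics
top {'K': array([[575.99177002,   0.        , 312.7022485 ],
       [  0.        , 575.99177002, 239.23957145],
       [  0.        ,   0.        ,   1.        ]]), 'extrinsics': array([[ 0.01298072, -0.99985865,  0.01068544,  0.00449959],
       [ 0.98029433,  0.01483189,  0.19698489, -0.59879946],
       [-0.19711553,  0.00791787,  0.98034829, -1.0857393 ],
       [ 0.        ,  0.        ,  0.        ,  1.        ]])}
scene {'K': array([[574.60881221,   0.        , 321.08288831],
       [  0.        , 574.60881221, 246.6479517 ],
       [  0.        ,   0.        ,   1.        ]]), 'extrinsics': array([[ 1.58641213e-01,  9.87336294e-01, -9.31548935e-05,
        -1.10908716e-01],
       [-7.09414952e-01,  1.14051553e-01,  6.95501739e-01,
         3.45517462e-01],
       [ 6.86704734e-01, -1.10269154e-01,  7.18524406e-01,
        -1.53963784e+00],
       [ 0.00000000e+00,  0.00000000e+00,  0.00000000e+00,
         1.00000000e+00]])}
wrist {'K': array([[395.31148149,   0.        , 318.2917866 ],
       [  0.        , 395.31148149, 243.12492167],
       [  0.        ,   0.       
[... 328 characters left out ...]
.00000000e+00,
         1.00000000e+00]])}
{'time': 0.1, 'joint_pos': array([-5.93215263e+01,  1.46505235e+01,  6.14088528e+00, -2.28449510e-02,
       -8.15842746e+01, -1.63055293e+01]), 'qvel': array([ 0.10905765, -0.16531382,  0.12879758,  0.05191227, -0.02791068,
       -0.02439114]), 'tau': array([-1.05788065e-03, -3.87602770e+01,  2.38473487e+01,  5.37777677e+00,
       -3.79249163e-03, -8.26493732e-06]), 'tcp_pos': array([ 0.13646917, -0.53238032,  0.24150115]), 'tool_rot': array([ 1.79903521e+02, -4.68238326e-03, -1.65630414e+02]), 'contact_force': array([-0.2887791 ,  0.84043871,  0.37348443]), 'moment': array([-0.01692484, -0.00095658, -0.02385276]), 'opening': 0.08515585540666105}
```

View pics/top.png

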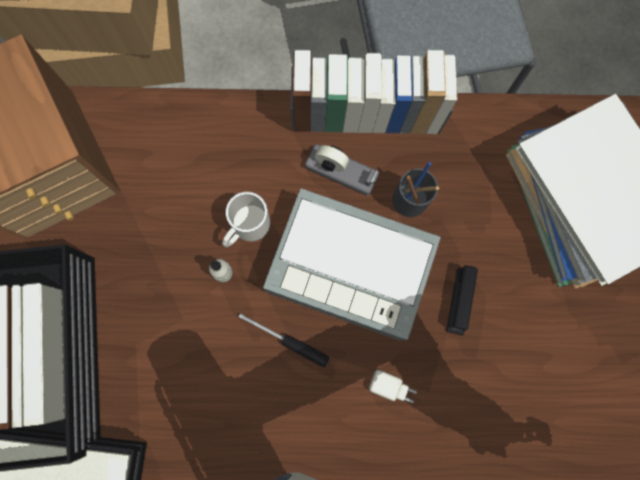

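View pics/scene.png

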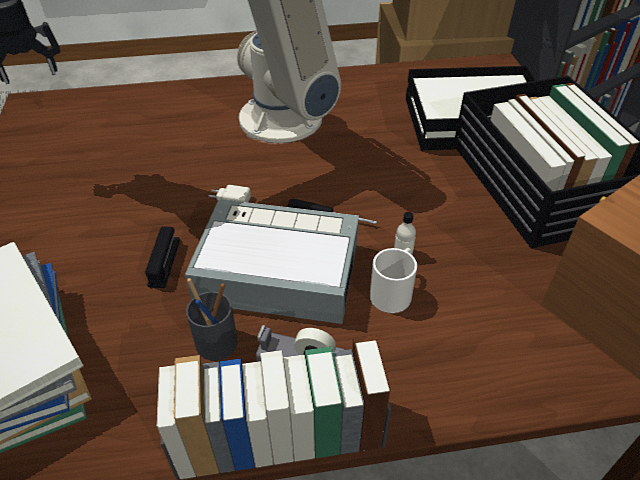

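```bash
cat > h.py <<'E'
import numpy as np,cv2
from workcell import read_state,vision
def toworld(n,uv,z):
    c=vision.calibration(n);E=c["extrinsics"];uv=np.atleast_2d(uv).astype(float)
    d=np.c_[(uv-c["K"][:2,2])/c["K"][0,0]*[1,-1],-np.ones(len(uv))]@E[:3,:3]
    o=-E[:3,:3].T@E[:3,3]
    return (o+d*((z-o[2])/d[:,2])[:,None])[:,:2]
E
python3 - <<'E'
from h import *
for n,roi in(("top",(255,185,190,160)),("scene",(180,195,190,130))):
    im=cv2.imread(f"pics/{n}.png");x,y,w,h=roi
    g=im.min(2);m=np.zeros_like(g);m[y:y+h,x:x+w]=(g[y:y+h,x:x+w]>150)*255
    cs,_=cv2.findContours(m,0,2)
    for c in cs:
        if cv2.contourArea(c)<80:continue
        p=(toworld(n,c[:,0],.085)*1000).astype(np.float32)
        r=cv2.minAreaRect(p);print(n,cv2.boundingRect(c),cv2.contourArea(c),np.round(r[0],1),np.round(r[1],1),round(r[2],1))
    # box grey incl. everything
    c=im.astype(int);nb=((c[...,0]-c[...,2])>-8).astype(np.uint8)*255
    mm=np.zeros_like(nb);mm[y:y+h,x:x+w]=nb[y:y+h,x:x+w]
    k=max(cv2.findContours(mm,0,2)[0],key=cv2.contourArea);r=cv2.minAreaRect((toworld(n,k[:,0],.086)*1000).astype(np.float32));print("box",n,r)
im=cv2.imread("pics/top.png")
cv2.imwrite("pics/crop.png",cv2.resize(im[180:350,200:490],None,fx=2.7,fy=2.7,interpolation=2))
E
```

```text
top (255, 194, 13, 37) 109.5 [646.9 115.2] [72.7 23.5] 1.9
top (265, 190, 168, 138) 12946.0 [551.7 -61.3] [278.7 206.2] 71.1
box top ((547.6204833984375, -62.34318542480469), (290.577880859375, 214.9131622314453), 71.06352996826172)
scene (194, 222, 155, 66) 6830.0 [573.6 -71.5] [270.3 128.1] 71.0
scene (233, 206, 110, 29) 1499.5 [489.1 -33.7] [217.4  45.6] 70.8
box scene ((587.051025390625, -60.54052734375), (331.005126953125, 327.64288330078125), 77.0852279663086)
```

View pics/crop.png

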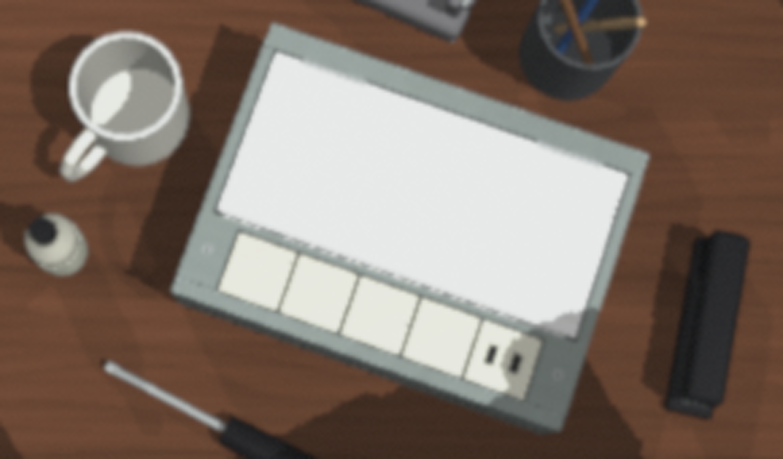

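arm_command --increments '[{"tx":2,"ty":3,"rz":-0.07},{"tx":4,"ty":6,"rz":-0.14},{"tx":6,"ty":9,"rz":-0.21},{"tx":8.5,"ty":12,"rz":-0.29},{"tx":11,"ty":15,"rz":-0.37},{"tx":13,"ty":18,"rz":-0.44},{"tx":15,"ty":21,"rz":-0.51},{"tx":17,"ty":24,"rz":-0.583}]' --claw 1 --squeeze 20

```text
schema error: expected keys tx, ty, tz, rx, ry, rz
```

arm_command --increments '[{"tx":3,"ty":3},{"tx":6,"ty":6},{"tx":8.5,"ty":9,"tz":-1},{"tx":11,"ty":12,"tz":-3},{"tx":13,"ty":15,"tz":-5},{"tx":15,"ty":18,"tz":-7.5},{"tx":16,"ty":20.9,"tz":-10},{"tx":16,"ty":20.9,"tz":-10}]'

```text
schema error: expected keys tx, ty, tz, rx, ry, rz
```

Run:
```python
from h import *
print(read_state())
cv2.imwrite("pics/w1.png",vision.read_camera("wrist"))
```

```text
{'time': 0.1, 'joint_pos': array([-5.93215263e+01,  1.46505235e+01,  6.14088528e+00, -2.28449510e-02,
       -8.15842746e+01, -1.63055293e+01]), 'qvel': array([ 0.10905765, -0.16531382,  0.12879758,  0.05191227, -0.02791068,
       -0.02439114]), 'tau': array([-1.05788065e-03, -3.87602770e+01,  2.38473487e+01,  5.37777677e+00,
       -3.79249163e-03, -8.26493732e-06]), 'tcp_pos': array([ 0.13646917, -0.53238032,  0.24150115]), 'tool_rot': array([ 1.79903521e+02, -4.68238326e-03, -1.65630414e+02]), 'contact_force': array([-0.2887791 ,  0.84043871,  0.37348443]), 'moment': array([-0.01692484, -0.00095658, -0.02385276]), 'opening': 0.08515585540666105}
```

View pics/w1.png

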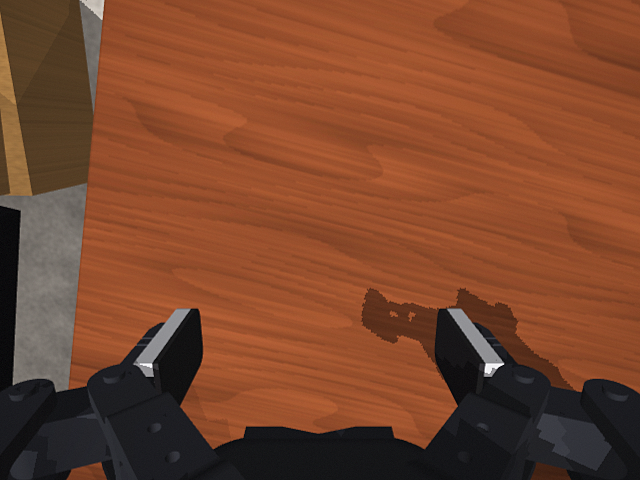

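The wrist picture shows only the desk and the open fingers: the moves were refused because every row needs all six keys.

arm_command --increments '[{"tx":2,"ty":3,"tz":0,"rx":0,"ry":0,"rz":-0.07},{"tx":4,"ty":6,"tz":0,"rx":0,"ry":0,"rz":-0.14},{"tx":6,"ty":9,"tz":0,"rx":0,"ry":0,"rz":-0.21},{"tx":8.5,"ty":12,"tz":0,"rx":0,"ry":0,"rz":-0.29},{"tx":11,"ty":15,"tz":0,"rx":0,"ry":0,"rz":-0.37},{"tx":13,"ty":18,"tz":0,"rx":0,"ry":0,"rz":-0.44},{"tx":15,"ty":21,"tz":0,"rx":0,"ry":0,"rz":-0.51},{"tx":17,"ty":24,"tz":0,"rx":0,"ry":0,"rz":-0.583}]' --claw 1 --squeeze 20

```text
time: 0.82
tcp_pos: [0.307, -0.2911, 0.2422]
tool_rot: [180.0, -0.0, 160.8]
contact_force: [0.6, -0.6, -0.4]
opening: 0.0006
```

arm_command --increments '[{"tx":3,"ty":3,"tz":0,"rx":0,"ry":0,"rz":0},{"tx":6,"ty":6,"tz":0,"rx":0,"ry":0,"rz":0},{"tx":8.5,"ty":9,"tz":-1,"rx":0,"ry":0,"rz":0},{"tx":11,"ty":12,"tz":-3,"rx":0,"ry":0,"rz":0},{"tx":13,"ty":15,"tz":-5,"rx":0,"ry":0,"rz":0},{"tx":15,"ty":18,"tz":-7.5,"rx":0,"ry":0,"rz":0},{"tx":16,"ty":20.9,"tz":-10,"rx":0,"ry":0,"rz":0},{"tx":16,"ty":20.9,"tz":-10,"rx":0,"ry":0,"rz":0}]'

```text
time: 1.48
tcp_pos: [0.4651, -0.0797, 0.1371]
tool_rot: [-179.9, -0.5, 161.1]
contact_force: [-1.7, -0.3, -0.6]
opening: -0.0003
```

Run:
```python
from h import *
print(read_state())
cv2.imwrite("pics/w2.png",vision.read_camera("wrist"))
```

```text
{'time': 1.4833, 'joint_pos': array([   9.24602216,    9.68787442,  -15.86081872,   -0.17156131,
        -64.8989914 , -118.05382411]), 'qvel': array([-1.90293696, -1.79346754,  1.48210102,  2.31383055, -3.69217726,
        2.98924273]), 'tau': array([  1.62715428, -32.12756038,  23.11638415,   5.23746729,
         0.9580227 ,  -0.72053444]), 'tcp_pos': array([ 0.46514769, -0.07974623,  0.13711302]), 'tool_rot': array([-179.92600632,   -0.46796812,  161.11850992]), 'contact_force': array([-1.74310238, -0.268575  , -0.58334365]), 'moment': array([0.01923318, 0.13598949, 0.00114964]), 'opening': -0.000297484245274517}
```

View pics/w2.png

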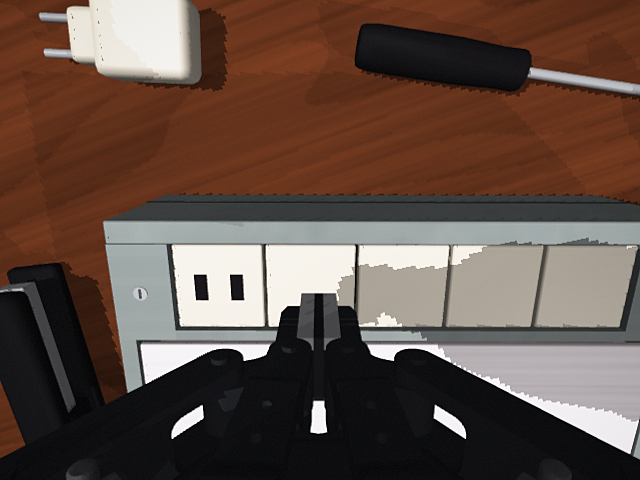

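Wrist view: charger at left (172–263, 244–327), then plate at -46 (265–357, 244–327), with the other three to the right; row is level in the image, so the yaw fits. Checking the plate centres by ray.

Run:
```python
from h import *
from scipy.spatial.transform import Rotation as R
s=read_state();c=vision.calibration("wrist")
r=R.from_euler("xyz",s["tool_rot"],degrees=True).as_matrix();M=c["mount"]
o=s["tcp_pos"]+r@M[:3,3]
print(s["tcp_pos"],s["tool_rot"],s["contact_force"])
for u,v in((311,286),(172,244),(637,244),(628,327),(178,327)):
    d=r@M[:3,:3]@np.array([(u-c["K"][0,2])/c["K"][0,0],-(v-c["K"][1,2])/c["K"][0,0],-1])
    print((o+d*(.084-o[2])/d[2]).round(4))
```

```text
[ 0.46530481 -0.08145899  0.13906572] [-179.88770426   -0.35498294  161.15539485] [-0.41037081  0.39328271  0.91428989]
[ 0.4701 -0.087   0.084 ]
[ 0.4272 -0.1443  0.084 ]
[0.5005 0.0713 0.084 ]
[0.5448 0.0617 0.084 ]
[ 0.4694 -0.1602  0.084 ]
```

arm_command --increments '[{"tx":0.25,"ty":-0.15,"tz":-1.2,"rx":0,"ry":0,"rz":0},{"tx":0.25,"ty":-0.15,"tz":-2.4,"rx":0,"ry":0,"rz":0},{"tx":0.25,"ty":-0.15,"tz":-3.4,"rx":0,"ry":0,"rz":0},{"tx":0.25,"ty":-0.15,"tz":-4.0,"rx":0,"ry":0,"rz":0},{"tx":0.25,"ty":-0.15,"tz":-4.2,"rx":0,"ry":0,"rz":0},{"tx":0.25,"ty":-0.15,"tz":-4.2,"rx":0,"ry":0,"rz":0},{"tx":0.25,"ty":-0.15,"tz":-4.2,"rx":0,"ry":0,"rz":0},{"tx":0.25,"ty":-0.15,"tz":-4.2,"rx":0,"ry":0,"rz":0}]'

```text
time: 2.2
tcp_pos: [0.4695, -0.0855, 0.1011]
tool_rot: [180.0, 0.1, 161.0]
contact_force: [0.3, 0.5, 0.6]
opening: -0.0
```

arm_command --increments '[{"tx":0,"ty":0,"tz":-0.1,"rx":0,"ry":0,"rz":0},{"tx":0,"ty":0,"tz":-0.2,"rx":0,"ry":0,"rz":0},{"tx":0,"ty":0,"tz":-0.3,"rx":0,"ry":0,"rz":0},{"tx":0,"ty":0,"tz":-0.4,"rx":0,"ry":0,"rz":0},{"tx":0,"ty":0,"tz":-0.5,"rx":0,"ry":0,"rz":0},{"tx":0,"ty":0,"tz":-0.5,"rx":0,"ry":0,"rz":0},{"tx":0,"ty":0,"tz":-0.5,"rx":0,"ry":0,"rz":0}]'

```text
time: 2.78
tcp_pos: [0.469, -0.0853, 0.0952]
tool_rot: [-180.0, -0.0, 161.0]
contact_force: [0.5, -0.5, -0.3]
opening: -0.0001
```

Not yet touching; 2 mm more, in half steps.

arm_command --increments '[{"tx":0,"ty":0,"tz":-0.05,"rx":0,"ry":0,"rz":0},{"tx":0,"ty":0,"tz":-0.1,"rx":0,"ry":0,"rz":0},{"tx":0,"ty":0,"tz":-0.15,"rx":0,"ry":0,"rz":0},{"tx":0,"ty":0,"tz":-0.15,"rx":0,"ry":0,"rz":0},{"tx":0,"ty":0,"tz":-0.15,"rx":0,"ry":0,"rz":0}]'

```text
time: 3.2
tcp_pos: [0.4691, -0.0853, 0.0945]
tool_rot: [180.0, 0.0, 161.0]
contact_force: [-2.7, 0.8, 7.3]
opening: -0.0002
```

Stiff (≈12 N/mm): a blank. On to the middle plate.

arm_command --increments '[{"tx":0,"ty":0,"tz":0.8,"rx":0,"ry":0,"rz":0},{"tx":0.5,"ty":1.4,"tz":0.8,"rx":0,"ry":0,"rz":0},{"tx":1.0,"ty":2.9,"tz":0.8,"rx":0,"ry":0,"rz":0},{"tx":1.5,"ty":4.35,"tz":0.8,"rx":0,"ry":0,"rz":0},{"tx":1.5,"ty":4.35,"tz":0.7,"rx":0,"ry":0,"rz":0},{"tx":1.5,"ty":4.35,"tz":0.5,"rx":0,"ry":0,"rz":0},{"tx":1.5,"ty":4.35,"tz":0.35,"rx":0,"ry":0,"rz":0},{"tx":1.5,"ty":4.35,"tz":0.25,"rx":0,"ry":0,"rz":0}]'

```text
time: 3.87
tcp_pos: [0.4836, -0.0423, 0.096]
tool_rot: [-180.0, -0.0, 160.9]
contact_force: [-0.1, -0.2, -0.7]
opening: -0.0004
```

arm_command --increments '[{"tx":0,"ty":0,"tz":-0.1,"rx":0,"ry":0,"rz":0},{"tx":0,"ty":0,"tz":-0.15,"rx":0,"ry":0,"rz":0},{"tx":0,"ty":0,"tz":-0.2,"rx":0,"ry":0,"rz":0},{"tx":0,"ty":0,"tz":-0.25,"rx":0,"ry":0,"rz":0},{"tx":0,"ty":0,"tz":-0.25,"rx":0,"ry":0,"rz":0},{"tx":0,"ty":0,"tz":-0.25,"rx":0,"ry":0,"rz":0}]'

```text
time: 4.37
tcp_pos: [0.4838, -0.0423, 0.0945]
tool_rot: [-180.0, 0.0, 161.0]
contact_force: [-3.3, -0.7, 6.9]
opening: 0.0005
```

Blank again. Next, +46.

arm_command --increments '[{"tx":0,"ty":0,"tz":0.8,"rx":0,"ry":0,"rz":0},{"tx":0.5,"ty":1.4,"tz":0.8,"rx":0,"ry":0,"rz":0},{"tx":1.0,"ty":2.9,"tz":0.8,"rx":0,"ry":0,"rz":0},{"tx":1.5,"ty":4.35,"tz":0.8,"rx":0,"ry":0,"rz":0},{"tx":1.5,"ty":4.35,"tz":0.7,"rx":0,"ry":0,"rz":0},{"tx":1.5,"ty":4.35,"tz":0.5,"rx":0,"ry":0,"rz":0},{"tx":1.5,"ty":4.35,"tz":0.35,"rx":0,"ry":0,"rz":0},{"tx":1.5,"ty":4.35,"tz":0.25,"rx":0,"ry":0,"rz":0}]'

```text
time: 5.03
tcp_pos: [0.4986, 0.0012, 0.096]
tool_rot: [-180.0, -0.0, 160.9]
contact_force: [-0.2, -0.0, -0.4]
opening: -0.0004
```

arm_command --increments '[{"tx":0,"ty":0,"tz":-0.1,"rx":0,"ry":0,"rz":0},{"tx":0,"ty":0,"tz":-0.15,"rx":0,"ry":0,"rz":0},{"tx":0,"ty":0,"tz":-0.2,"rx":0,"ry":0,"rz":0},{"tx":0,"ty":0,"tz":-0.25,"rx":0,"ry":0,"rz":0},{"tx":0,"ty":0,"tz":-0.25,"rx":0,"ry":0,"rz":0},{"tx":0,"ty":0,"tz":-0.25,"rx":0,"ry":0,"rz":0}]'

```text
time: 5.53
tcp_pos: [0.4989, 0.0012, 0.0945]
tool_rot: [-180.0, 0.0, 161.0]
contact_force: [-2.6, -0.6, 6.8]
opening: 0.0
```

arm_command --increments '[{"tx":0,"ty":0,"tz":0.8,"rx":0,"ry":0,"rz":0},{"tx":0.5,"ty":1.4,"tz":0.8,"rx":0,"ry":0,"rz":0},{"tx":1.0,"ty":2.9,"tz":0.8,"rx":0,"ry":0,"rz":0},{"tx":1.5,"ty":4.35,"tz":0.8,"rx":0,"ry":0,"rz":0},{"tx":1.5,"ty":4.35,"tz":0.7,"rx":0,"ry":0,"rz":0},{"tx":1.5,"ty":4.35,"tz":0.5,"rx":0,"ry":0,"rz":0},{"tx":1.5,"ty":4.35,"tz":0.35,"rx":0,"ry":0,"rz":0},{"tx":1.5,"ty":4.35,"tz":0.25,"rx":0,"ry":0,"rz":0}]'

```text
time: 6.2
tcp_pos: [0.5137, 0.0451, 0.0958]
tool_rot: [-180.0, -0.0, 161.0]
contact_force: [0.2, 0.1, 0.3]
opening: 0.0
```

arm_command --increments '[{"tx":0,"ty":0,"tz":-0.1,"rx":0,"ry":0,"rz":0},{"tx":0,"ty":0,"tz":-0.15,"rx":0,"ry":0,"rz":0},{"tx":0,"ty":0,"tz":-0.2,"rx":0,"ry":0,"rz":0},{"tx":0,"ty":0,"tz":-0.25,"rx":0,"ry":0,"rz":0},{"tx":0,"ty":0,"tz":-0.25,"rx":0,"ry":0,"rz":0},{"tx":0,"ty":0,"tz":-0.25,"rx":0,"ry":0,"rz":0}]'

```text
time: 6.7
tcp_pos: [0.5139, 0.045, 0.0939]
tool_rot: [-180.0, -0.0, 161.0]
contact_force: [-2.1, -0.5, 2.3]
opening: 0.0003
```

This one gives (2.3 N, deeper). Press it in.

arm_command --increments '[{"tx":0,"ty":0,"tz":-0.1,"rx":0,"ry":0,"rz":0},{"tx":0,"ty":0,"tz":-0.2,"rx":0,"ry":0,"rz":0},{"tx":0,"ty":0,"tz":-0.3,"rx":0,"ry":0,"rz":0},{"tx":0,"ty":0,"tz":-0.4,"rx":0,"ry":0,"rz":0},{"tx":0,"ty":0,"tz":-0.5,"rx":0,"ry":0,"rz":0},{"tx":0,"ty":0,"tz":-0.5,"rx":0,"ry":0,"rz":0},{"tx":0,"ty":0,"tz":-0.5,"rx":0,"ry":0,"rz":0}]'

```text
time: 7.28
tcp_pos: [0.5139, 0.045, 0.0888]
tool_rot: [-180.0, -0.0, 161.0]
contact_force: [-3.4, -1.2, 5.9]
opening: 0.0
```

arm_command --increments '[{"tx":-0.1,"ty":0,"tz":0.3,"rx":0,"ry":0,"rz":0},{"tx":-0.2,"ty":0,"tz":0.8,"rx":0,"ry":0,"rz":0},{"tx":-0.5,"ty":0.1,"tz":1.5,"rx":0,"ry":0,"rz":0},{"tx":-1.5,"ty":0.3,"tz":2.5,"rx":0,"ry":0,"rz":0},{"tx":-3,"ty":1,"tz":3.5,"rx":0,"ry":0,"rz":0},{"tx":-5,"ty":1.5,"tz":5,"rx":0,"ry":0,"rz":0},{"tx":-6,"ty":2,"tz":6,"rx":0,"ry":0,"rz":0},{"tx":-6,"ty":2,"tz":6,"rx":0,"ry":0,"rz":0}]'

```text
time: 7.95
tcp_pos: [0.4536, 0.0664, 0.1513]
tool_rot: [179.8, 0.2, 161.0]
contact_force: [-0.3, 0.1, -0.1]
opening: -0.0
```

Run:
```python
from h import *
for i in range(8): im=vision.read_camera("wrist")
s=read_state();print(s["time"],s["tcp_pos"],s["contact_force"])
im2=vision.read_camera("scene")
cv2.imwrite("pics/a.png",cv2.resize(np.hstack([im,im2]),(800,300),interpolation=3))
```

```text
8.35 [0.45405762 0.06494503 0.14807401] [-0.37413287 -0.01222882  0.1412958 ]
```

View pics/a.png

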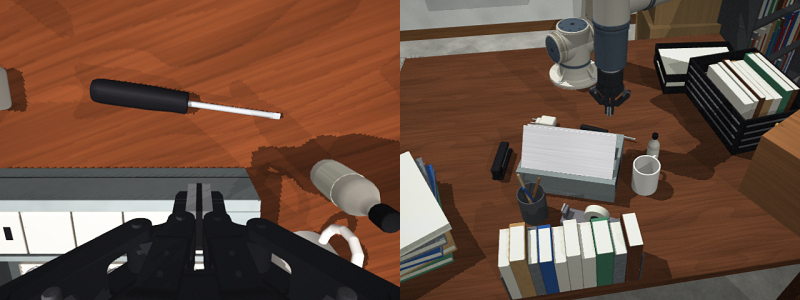

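Left (wrist): bottle, screwdriver and mug to the side, all untouched; right (scene): the lid stands part way up at (570, 150). Now I bring a vertical fingertip to the middle of the lip.

arm_command --increments '[{"tx":0.5,"ty":-2,"tz":0.5,"rx":0,"ry":0,"rz":0},{"tx":1,"ty":-4,"tz":1,"rx":0,"ry":0,"rz":0},{"tx":2,"ty":-6,"tz":1.45,"rx":0,"ry":0,"rz":0},{"tx":3,"ty":-8,"tz":1.45,"rx":0,"ry":0,"rz":0},{"tx":4,"ty":-10,"tz":1.45,"rx":0,"ry":0,"rz":0},{"tx":5,"ty":-11.5,"tz":1.45,"rx":0,"ry":0,"rz":0},{"tx":5.5,"ty":-11.5,"tz":1.45,"rx":0,"ry":0,"rz":0},{"tx":5.5,"ty":-11.5,"tz":1.45,"rx":0,"ry":0,"rz":0}]'

```text
time: 9.07
tcp_pos: [0.5097, -0.0505, 0.1626]
tool_rot: [-180.0, -0.0, 160.8]
contact_force: [-0.9, -0.3, 0.7]
opening: -0.0001
```

arm_command --increments '[{"tx":0.5,"ty":-0.17,"tz":0,"rx":0,"ry":0,"rz":0},{"tx":0.95,"ty":-0.33,"tz":0,"rx":0,"ry":0,"rz":0},{"tx":1.4,"ty":-0.5,"tz":0,"rx":0,"ry":0,"rz":0},{"tx":1.8,"ty":-0.62,"tz":0,"rx":0,"ry":0,"rz":0},{"tx":2.1,"ty":-0.72,"tz":0,"rx":0,"ry":0,"rz":0},{"tx":2.4,"ty":-0.82,"tz":0.1,"rx":0,"ry":0,"rz":0},{"tx":2.7,"ty":-0.93,"tz":0.3,"rx":0,"ry":0,"rz":0},{"tx":2.7,"ty":-0.93,"tz":0.3,"rx":0,"ry":0,"rz":0}]'

```text
time: 9.73
tcp_pos: [0.5362, -0.059, 0.1668]
tool_rot: [180.0, -0.0, 161.0]
contact_force: [-2.5, 1.6, 2.9]
opening: 0.0003
```

Run:
```python
from h import *
im=vision.read_camera("wrist");im2=vision.read_camera("scene")
s=read_state();print(s["time"],s["tcp_pos"],s["contact_force"])
cv2.imwrite("pics/b.png",np.hstack([cv2.resize(im,(400,300),interpolation=3),cv2.resize(im2[60:285,120:420],(400,300),interpolation=2)]))
```

```text
9.8333 [ 0.53577719 -0.05892128  0.16646025] [-2.45736611  1.00661069  2.42451914]
```

View pics/b.png

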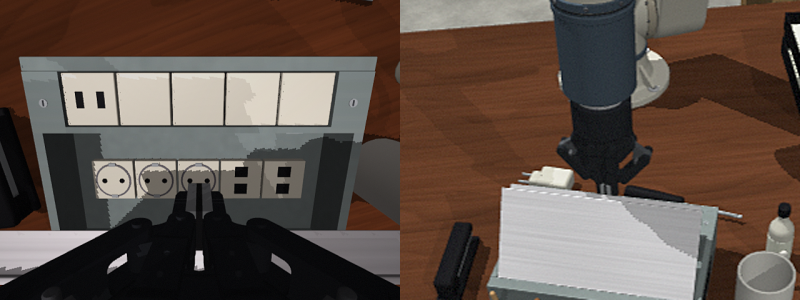

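Tip on the lip, about 3.5 N. The lid's edge runs behind the finger in the scene view (500–718, 185–208), with the sockets below exposed. Pushing on along the arc.

arm_command --increments '[{"tx":0.4,"ty":-0.14,"tz":0.5,"rx":0,"ry":0,"rz":0},{"tx":0.8,"ty":-0.27,"tz":0.9,"rx":0,"ry":0,"rz":0},{"tx":1.2,"ty":-0.41,"tz":1.3,"rx":0,"ry":0,"rz":0},{"tx":1.6,"ty":-0.55,"tz":1.6,"rx":0,"ry":0,"rz":0},{"tx":2.0,"ty":-0.7,"tz":2.0,"rx":0,"ry":0,"rz":0},{"tx":2.4,"ty":-0.83,"tz":2.2,"rx":0,"ry":0,"rz":0},{"tx":2.8,"ty":-0.96,"tz":2.4,"rx":0,"ry":0,"rz":0},{"tx":3.2,"ty":-1.1,"tz":2.6,"rx":0,"ry":0,"rz":0}]'

```text
time: 10.5
tcp_pos: [0.5685, -0.0703, 0.1924]
tool_rot: [180.0, 0.0, 161.0]
contact_force: [0.2, -0.5, -0.6]
opening: 0.0
```

arm_command --increments '[{"tx":0.4,"ty":-0.14,"tz":0.2,"rx":0,"ry":0,"rz":0},{"tx":0.8,"ty":-0.27,"tz":0.4,"rx":0,"ry":0,"rz":0},{"tx":1.2,"ty":-0.41,"tz":0.6,"rx":0,"ry":0,"rz":0},{"tx":1.6,"ty":-0.55,"tz":0.8,"rx":0,"ry":0,"rz":0},{"tx":2.0,"ty":-0.7,"tz":0.9,"rx":0,"ry":0,"rz":0},{"tx":2.4,"ty":-0.83,"tz":1.0,"rx":0,"ry":0,"rz":0},{"tx":2.8,"ty":-0.96,"tz":1.1,"rx":0,"ry":0,"rz":0},{"tx":3.2,"ty":-1.1,"tz":1.2,"rx":0,"ry":0,"rz":0}]'

```text
time: 11.17
tcp_pos: [0.6004, -0.0812, 0.2043]
tool_rot: [-180.0, -0.0, 161.0]
contact_force: [-0.9, -0.5, -0.0]
opening: 0.0001
```

arm_command --increments '[{"tx":0.4,"ty":-0.14,"tz":0.05,"rx":0,"ry":0,"rz":0},{"tx":0.8,"ty":-0.27,"tz":0.1,"rx":0,"ry":0,"rz":0},{"tx":1.2,"ty":-0.41,"tz":0.2,"rx":0,"ry":0,"rz":0},{"tx":1.6,"ty":-0.55,"tz":0.2,"rx":0,"ry":0,"rz":0},{"tx":2.0,"ty":-0.7,"tz":0.2,"rx":0,"ry":0,"rz":0},{"tx":2.0,"ty":-0.7,"tz":0.2,"rx":0,"ry":0,"rz":0}]'

```text
time: 11.67
tcp_pos: [0.6206, -0.0883, 0.2059]
tool_rot: [-180.0, -0.0, 161.0]
contact_force: [-0.7, 1.0, 0.2]
opening: -0.0001
```

Run:
```python
from h import *
im=vision.read_camera("top");im2=vision.read_camera("scene")
s=read_state();print(s["time"],s["tcp_pos"],s["contact_force"])
cv2.imwrite("pics/c.png",np.hstack([cv2.resize(im[120:390,180:540],(400,300),interpolation=2),cv2.resize(im2[60:360,80:480],(400,300),interpolation=2)]))
```

```text
11.7667 [ 0.62005263 -0.08812031  0.20602289] [ 0.78049537  0.42772931 -0.13604259]
```

View pics/c.png

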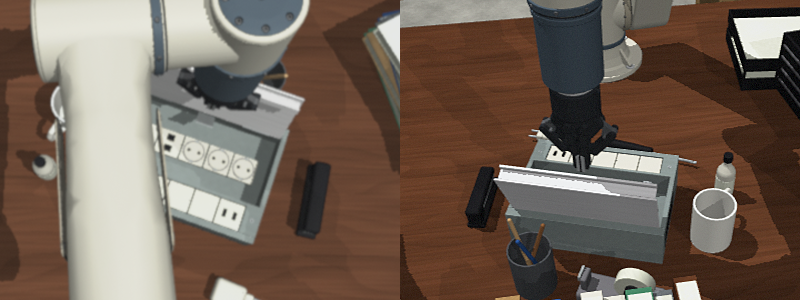

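The lid leans back past upright (scene view: edge 500–658, 170–222) and the finger is unloaded. Withdrawing.

arm_command --increments '[{"tx":-0.9,"ty":0.3,"tz":0.2,"rx":0,"ry":0,"rz":0},{"tx":-2,"ty":0.7,"tz":0.5,"rx":0,"ry":0,"rz":0},{"tx":-4,"ty":1.4,"tz":1,"rx":0,"ry":0,"rz":0},{"tx":-6.5,"ty":2.2,"tz":2,"rx":0,"ry":0,"rz":0},{"tx":-9,"ty":3,"tz":3,"rx":0,"ry":0,"rz":0},{"tx":-12,"ty":3,"tz":4.5,"rx":0,"ry":0,"rz":0},{"tx":-15,"ty":3,"tz":6,"rx":0,"ry":0,"rz":0},{"tx":-18,"ty":3,"tz":7,"rx":0,"ry":0,"rz":0}]'

```text
time: 12.43
tcp_pos: [0.4382, -0.0581, 0.2777]
tool_rot: [180.0, 0.1, 161.0]
contact_force: [0.1, 0.2, 0.8]
opening: -0.0001
```

arm_command --increments '[{"tx":-2,"ty":-3.5,"tz":0,"rx":0,"ry":0,"rz":0},{"tx":-4,"ty":-7,"tz":0,"rx":0,"ry":0,"rz":0},{"tx":-6,"ty":-10.5,"tz":0,"rx":0,"ry":0,"rz":0},{"tx":-8,"ty":-14,"tz":0,"rx":0,"ry":0,"rz":0},{"tx":-10,"ty":-17,"tz":0,"rx":0,"ry":0,"rz":0},{"tx":-12,"ty":-20,"tz":0,"rx":0,"ry":0,"rz":0},{"tx":-12,"ty":-20,"tz":0,"rx":0,"ry":0,"rz":0},{"tx":-12,"ty":-20,"tz":0,"rx":0,"ry":0,"rz":0}]'

```text
time: 13.1
tcp_pos: [0.3184, -0.2589, 0.2765]
tool_rot: [180.0, 0.0, 160.7]
contact_force: [-0.2, -0.2, -0.5]
opening: 0.0
```

Run:
```python
from h import *
a=vision.read_camera("scene");
for i in range(6):im=vision.read_camera("top")
im2=vision.read_camera("scene")
s=read_state();print(s["time"],s["tcp_pos"],s["contact_force"],"scene diff px",(cv2.absdiff(a,im2)[150:330,130:430].max(2)>25).sum())
cv2.imwrite("pics/d.png",np.hstack([cv2.resize(im[120:420,180:580],(400,300)),cv2.resize(im2[60:360,80:480],(400,300))]))
```

```text
13.5 [ 0.32051429 -0.25744784  0.27627205] [ 0.47757177 -0.39988391  0.35989233] scene diff px 135
```

View pics/d.png

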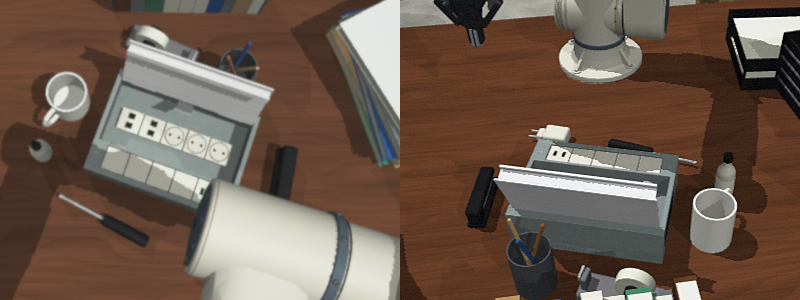

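Lid rests back and everything around it looks in place. One numeric check of lid angle, then hand in.

Run:
```python
from h import *
ex=np.array([.9455,-.3256]);c=np.array([.5519,-.065])
for n,uv in(("scene",[(177,230),(337,247)]),("top",[(309,164),(448,214)])):
    for z in(.20,): print(n,((toworld(n,uv,z)-c)@np.c_[ex,[.3256,.9455]]).round(3))
im=cv2.imread("pics/scene.png");im2=vision.read_camera("scene")
d=cv2.absdiff(im,im2).max(2)
for k,(x,y,w,h) in dict(mug=(370,250,45,60),pot=(188,280,47,80),stapler=(145,225,35,65),tape=(257,325,90,28),glue=(395,210,20,35)).items():print(k,(d[y:y+h,x:x+w]>40).mean().round(3))
print(read_state()["time"])
```

```text
scene [[ 0.106 -0.135]
 [ 0.099  0.132]]
top [[ 0.119  0.133]
 [ 0.115 -0.128]]
mug 0.001
pot 0.002
stapler 0.025
tape 0.156
glue 0.331
13.55
```

```bash
python3 -c "
from workcell import arm;print(arm.finish_job())"
```

```text
the job is handed in; nothing more can be done
None
```

The box is open: the lid rests back by itself, the arm is clear, and I handed the job in at about 13.6 s. `finish_job` gives no verdict, so the checks below are my own.

- **Finding the plate:** I felt along the row with the shut fingertips. The plates at -46, 0 and +46 mm were stiff, about 7 N for 0.6 mm. The one at the +y end gave at about 2 N.
- **Opening the lid:** I pressed that plate about 6 mm in at 5.9 N and the lid sprang up. I then pushed the lip back in an arc, with about 4 N read at first contact and 1.4 N or less later, until it fell past upright, and withdrew.

Last checks:
- **Lid:** rays to its edge in two views put it about 100–119 mm behind the box's centre, at an assumed height of 0.20 m. That fits the 1.92 rad stop (104 mm for the lip's foot) better than 1.75 rad (82 mm), but it does not measure the angle exactly.
- **Stillness:** in two pictures about 0.35 s apart, only 135 pixels in the box area changed, and the force reading was near zero.
- **Loose things:** mug, pot and stapler matched the first picture. The same comparison showed changes at the glue (33%) and the tape dispenser (16%). I put these down to shifted shadows, because both sit at the same place in the top view by eye and were never touched. The screwdriver and adaptor were only checked by eye; the arm hid the adaptor in the last top view.
- **Push plate:** I did not measure that it sprang back; nothing is pressing on it.

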